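Push the cooling plate out over the end of the bench riser

ROBOT

A 6-joint arm with a two-finger parallel gripper is mounted at the origin on the work surface. World frame = base frame: x ahead of the robot, y to its left, z up, the work surface at z = 0. Lengths are in m, angles in rad, forces in N, time in s.
With the tool pointing down it reaches from about 0.35 to 0.775 m from the base axis. Payload 7.3 kg.
Tool frame: the origin (TCP) lies at the very end of the fingers, on their centre line; the grasp point (between the pads) lies 19 mm behind it; z points along the fingers, y is the line along which they close (so a half turn about z gives the same grasp; the last joint's range is limited). The gripper opens to 92 mm and grips with 3 to 60 N. Pads are 19 mm wide; open, the fingers measure 130 mm over their backs; the gripper's body (75 mm by 190 mm) begins 47 mm behind the grasp point.
Start: joints at [-1.385, 0.342, 1.524, -0, 1.275, -0.146], TCP at [0.171, -0.496, 0.227] pointing down, gripper open.
Joint ranges: [-2.53, 2.53], [-0.77, 2.02], [0.04, 2.7], [-1, 4.14], [0.28, 2.66], [-3.11, 3.11]. Speed limits (rad/s): [2.57, 2.57, 3.14, 3.14, 3.14, 3.14].

INTERFACE

Orientations are given as [roll, pitch, yaw] about the fixed x, y, z axes, in that order (R = Rz(yaw) Ry(pitch) Rx(roll)).
In Python, from cell import robot gives the robot as it stands. The module is installed in compiled form; this text tells all that it offers.
- The arm moves only by the tool arm_command, never from a script. Its argument "moves" is a list of rows, each a list of 3 entries, a list of its own where there are three numbers: the shift along the tool's x, y, z in m, then the turn, a rotation vector about the tool's x, y, z in rad, then the finger opening in m, from 0 to 0.0918. In form: [[[dx, dy, dz], [ax, ay, az], claw], ...]. A call has exactly 5 rows; each row is the pose to reach, as a shift and turn from the pose commanded when the call began, along the tool's axes at that moment; what a row does not reach only later rows make up. A row lasts 1/10 s, in which the tool goes at most 50 mm and 8.59 degrees, less where a joint would pass 70% of its speed; a pose out of reach is approached as far as the arm can. A call with a gripper value outside its range is refused whole. The fingers move at their own pace and stop on an object; "squeeze" is the grip in N (left out, the last holds). Time passes only in rows, so rows that repeat a pose let the fingers close, or fill a call up. It gives the time, the measured TCP pose, the force, the opening and the grip force at its end, in the units of the state.
- robot.observe(): the state, without advancing time (a new reading comes with each control period).
- robot.read_camera(name): name is "scene" or "top" or "wrist"; returns the picture (400x640x3 uint8, red, green, blue); there is no depth.
- robot.camera_model(name): a dict with "fx", "fy", "cx", "cy" (pixels), "R" (3x3) and "t" (3): a world point X has camera coordinates R X + t. Camera axes: x right, y down, z forward; pixel columns grow to the right and rows downward; lengths in m; the calibration is good to about 2 mm. A picture is of the moment at which its call begins: read the wrist's pose just before it. camera_model takes no time and is no camera call; for the wrist camera it gives the pose at the moment of the call.
- robot.hand_in(): hands the job in; it is judged then, once.
The state is a dict: "time": time; "qpos": joint angles; "qvel": joint speeds; "joint_efforts": joint torques, N m; "tool_pos": TCP position; "tool_rot": TCP orientation; "contact_force": force on the tool from outside, world axes, zero at the start; "torque": the same for the moment, N m; "opening": finger opening in m; "grip_force": force on a finger pad.
Only numpy, scipy, OpenCV 4.12 (cv2) and the standard library are available. Lean on these libraries where they do the work, as an engineer would, in place of code of your own. Each camera call takes 0.05 s, during which the arm holds its last target. There are 200 camera calls.

TASK

The flat aluminium cooling plate on the black bench riser is too thin to pick up where it lies. With the fingertips, push it along the riser, away from the white hotplate, until about a third of its length sticks out past the end of the riser above the shallow tray, so that its edge can be got hold of later. Leave it there lying flat and roughly square on the riser; do not lift or tip it, and leave the tube rack, the bottle and the jar where they stand.

Things in the scene. Friction and masses are not known exactly. Their poses are not given: they have to be found in the camera images.
- plate: Plain flat aluminium plate, 90 mm (its x) by 140 mm (its y) by 6 mm thick, about 0.2 kg, lying loose on the riser with its long side along the riser; it stops as soon as it is no longer pushed. Origin at the centre of its underside, z up. It tips off if more than half of it overhangs.
- riser: Fixed low black bench riser, a ledge 130 mm deep (its x, pointing away from the robot) and 320 mm long (its y), flat top 50 mm above the bench. A lip 8 mm thick runs along its whole far (+x) edge and stands 10 mm above the top; the near edge and both ends are open. Origin on the bench under the centre of the top, so the ends are at y = -160 and +160 mm. It may be turned up to 15 degrees.
- hotplate: Fixed white laboratory hotplate, 150 by 150 mm and 88 mm high (higher than the riser), with a round steel heating disc on top and two knobs on its near face, standing 20 mm off one end of the riser, at either its +y or its -y end. Origin at the centre of its underside.
- tray: Fixed shallow open plastic tray, 150 by 150 mm and 22 mm high (lower than the riser), standing 20 mm off the other end of the riser: the end over which the plate is to stick out. Origin at the centre of its underside.
- rack: Loose test-tube rack, 64 mm (x) by 150 mm (y), with stoppered tubes up to 121 mm high, on the bench on the robot's side of the riser. Bystander. Origin at the centre of its underside.
- bottle: Loose capped glass bottle, 60 mm across and 110 mm high, on the bench on the robot's side of the riser. Bystander. Origin at the centre of its underside.
- jar: Loose small capped jar, 40 mm across and 50 mm high, on the bench beyond the riser. Bystander. Origin at the centre of its underside.
Things that resemble listed ones, but are neither listed nor needed, are in the scene too. What is shaped like the plate but red or yellow is not meant.

How it is judged:
By the outcome, as a careful person would: the job done as asked, in the order asked, and still so for the second after the job is handed in, with the robot touching nothing.
It also fails if it takes over 38 s, if anything falls off the work surface, if the arm or the gripper's body presses on something with over 40 N, if the wrist force passes 120 N, or if a joint passes its speed limit or range.

## Working session

There is one attempt and no reset: what is moved stays moved. The work goes in short steps, Python scripts to look and compute and a tool call to move; the robot and the scene stay as the last step left them, time stands still between calls to the robot, and variables do not carry over. Pictures are saved under pics/ and viewed, at most 10 in all, crops included, and the job is handed in when it is done.

Besides the shell and the picture viewer there is one more tool, called after "Emit:" in YAML: its name, and indented under it one key for each argument. arm_command: Moves the arm, as the interface text tells. Its arguments: {"type":"object","properties":{"moves":{"type":"array"},"squeeze":{"type":"number"}},"required":["moves"]}

```bash
mkdir -p pics
cat > h.py <<'E'
import numpy as np, cv2
from cell import robot
def ray(m,u,v,z):
    R=np.array(m["R"]);t=np.array(m["t"]);c=-R.T@t
    d=R.T@np.array([(u-m["cx"])/m["fx"],(v-m["cy"])/m["fy"],1])
    return c+d*(z-c[2])/d[2]
def proj(m,X):
    p=np.array(m["R"])@np.array(X)+np.array(m["t"]); return [m["fx"]*p[0]/p[2]+m["cx"],m["fy"]*p[1]/p[2]+m["cy"]]
def snap(n,f):
    i=robot.read_camera(n); cv2.imwrite("pics/"+f,cv2.cvtColor(i,cv2.COLOR_RGB2BGR)); return i
E
python3 - <<'E'
from h import *
snap("top","top0.png");snap("scene","scene0.png")
for n in("top","scene"):
    m=robot.camera_model(n);print(n,m["fx"],-np.array(m["R"]).T@m["t"])
print(robot.observe())
E
```

```text
top 382.0669966437522 [0.401907   0.07807335 0.96076485]
scene 452.2338349355241 [ 0.96212836 -0.62908723  0.72045009]
{'time': 0.1, 'qpos': array([-1.38499818e+00,  3.42685112e-01,  1.52493297e+00, -2.06057561e-05,
        1.27540551e+00, -1.46035304e-01]), 'qvel': array([ 0.00024467,  0.00193623, -0.00400586,  0.00183813, -0.00201898,
       -0.0022919 ]), 'joint_efforts': array([ 2.14795044e-03, -4.32005382e+01, -2.44694120e+01,  7.19404290e-02,
        5.26202261e-02, -4.55350710e-05]), 'tool_pos': array([ 0.17096112, -0.49599142,  0.22609381]), 'tool_rot': array([-3.14017407e+00, -1.88731532e-04,  3.31839333e-01]), 'contact_force': array([-0.70916367,  0.16487914, -0.20996639]), 'torque': array([ 0.02796589,  0.03350137, -0.0466262 ]), 'grip_force': 0.0, 'opening': 0.0915378151879276}
```

View pics/top0.png

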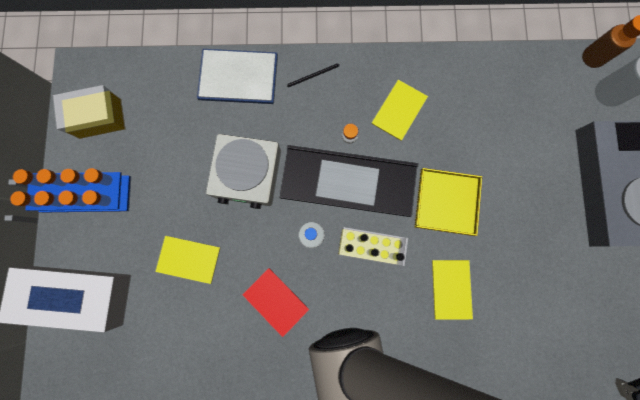

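View pics/scene0.png

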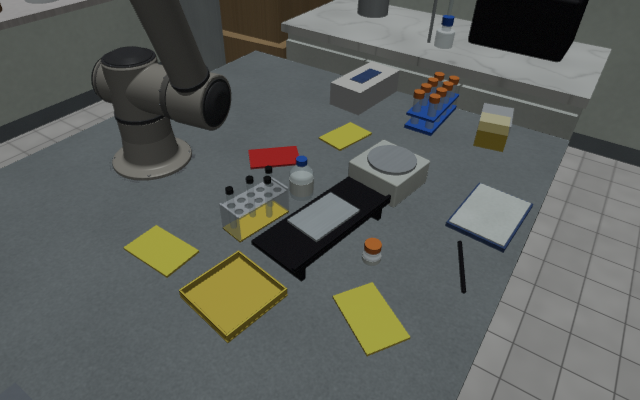

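The top view shows the riser at about (348,183), with the hotplate at its left, +y end (243,170) and the tray at its right, −y end (449,201). The rack is at (374,246), the bottle at (311,235) and the jar at (350,131). Candidates for the plate are the grey sheet on the riser (348,183), the yellow sheets (400,110), (188,259) and (452,290), the red sheet (275,302), and the white pad (237,76). Only the grey one is bare aluminium and on the riser. I'll measure it and confirm in a crop.

```bash
cat >> h.py <<'E'
def quad(mask):
    c=max(cv2.findContours(mask.astype(np.uint8),cv2.RETR_EXTERNAL,cv2.CHAIN_APPROX_NONE)[0],key=cv2.contourArea)
    return c[:,0,:].astype(np.float32)
def rect(m,mask,z,off=(0,0)):
    p=quad(mask)+np.array(off)
    w=np.array([ray(m,u,v,z)[:2] for u,v in p],np.float32)*1000
    return cv2.minAreaRect(w), cv2.boxPoints(cv2.minAreaRect(w))
def plate(f):
    i=snap("top",f);m=robot.camera_model("top");a=i.astype(int)
    x0,y0,x1,y1=270,135,480,240
    s=a[y0:y1,x0:x1];sat=s.max(2)-s.min(2);br=s.mean(2)
    P=(br>110)&(sat<40);P[:, :15]=0;P[75:]=0
    return i,m,s,sat,br,rect(m,P,.056,(x0,y0)),(x0,y0)
E
python3 - <<'E'
from h import *
i,m,s,sat,br,r,o=plate("t1.png")
print("plate",r)
D=(br<60)|((br>110)&(sat<40));D[:,:8]=0
D=cv2.morphologyEx(D[:, :148].astype(np.uint8),cv2.MORPH_OPEN,np.ones((3,3)))
rr=rect(m,D,.05,o);print("riser",rr)
# yellow tray, rack heights
t=(s[...,0]>120)&(s[...,2]<90);t[:,:140]=0
print("tray",rect(m,t,.022,o))
a=cv2.imread("pics/top0.png");c=cv2.resize(a[130:270,270:490],None,fx=3.5,fy=3.5,interpolation=cv2.INTER_CUBIC)
cv2.imwrite("pics/crop.png",c)
for n,u,v,z in(("rackfarL",343,228,.1),("rackfarR",408,237,.1),("bottle",311,234,.11),("hot NE",279,143,.088),("hotSE",271,207,.088)):print(n,ray(m,u,v,z))
E
```

```text
plate (((585.82958984375, -69.02713012695312), (475.1688232421875, 182.0666961669922), 89.1076431274414), array([[ 491.10715, -305.16498],
       [ 673.1518 , -308.00046],
       [ 680.552  ,  167.11072],
       [ 498.5074 ,  169.9462 ]], dtype=float32))
riser (((579.9823608398438, 15.132171630859375), (342.8482666015625, 200.0580291748047), 89.1076431274414), array([[ 477.29575, -154.71332],
       [ 677.3295 , -157.82901],
       [ 682.66895,  184.97766],
       [ 482.6352 ,  188.09335]], dtype=float32))
tray (((515.568603515625, -235.3831024169922), (151.7537384033203, 151.98265075683594), 80.98457336425781), array([[ 428.62613, -298.41473],
       [ 578.7312 , -322.23047],
       [ 602.5111 , -172.35147],
       [ 452.406  , -148.53574]], dtype=float32))
rackfarL [0.44881946 0.03255595 0.1       ]
rackfarR [ 0.42657357 -0.11232136  0.1       ]
bottle [0.4361006  0.10423591 0.11      ]
hot NE [0.65139786 0.17810697 0.088     ]
hotSE [0.50002435 0.19613242 0.088     ]
```

View pics/crop.png

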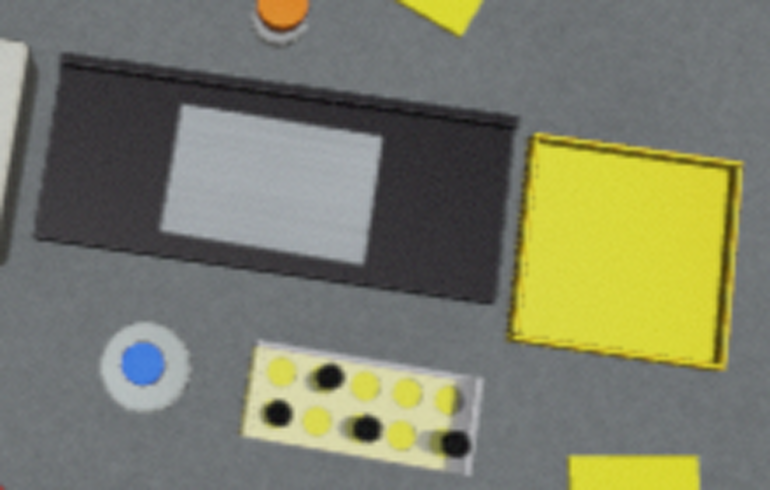

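The crop confirms it: a plain grey plate on the black riser, with corners near crop (182,105), (383,135), (365,265) and (160,232). My masks leaked into the bench, so I'm tightening the thresholds.

```bash
sed -i 's/P=(br>110)&(sat<40);P\[:, :15\]=0;P\[75:\]=0/P=(br>135)\&(sat<45);P[:, :15]=0;P[78:]=0/' h.py
python3 - <<'E'
from h import *
i,m,s,sat,br,r,o=plate("t2.png")
print("bench/riser/plate br",br[90,10],br[50,25],br[48,78])
print("plate",r)
D=(br<80)|((br>135)&(sat<45));D[:,:8]=0;D[84:]=0
D=cv2.morphologyEx(D[:, :148].astype(np.uint8),cv2.MORPH_OPEN,np.ones((3,3)))
print("riser",rect(m,D,.05,o))
# corners from crop (riser top end edge far from lip; lip top z=.06)
for n,u,v,z in(("nearL",36,238,.05),("nearR",494,302,.05),("lipL",62,55,.06),("lipR",518,116,.06)):print(n,ray(m,270+u/3.5,130+v/3.5,z)*1000)
E
```

```text
bench/riser/plate br 116.33333333333333 59.0 168.0
plate (((561.2940063476562, 17.40196990966797), (138.76837158203125, 88.91398620605469), 79.53245544433594), array([[504.97122 , -42.75064 ],
       [592.4056  , -58.904404],
       [617.6168  ,  77.55458 ],
       [530.18243 ,  93.70834 ]], dtype=float32))
riser (((566.9201049804688, 14.07708740234375), (321.22747802734375, 134.1529083251953), 80.9501724243164), array([[ 475.41516, -133.98665],
       [ 607.8981 , -155.088  ],
       [ 658.42505,  162.14082],
       [ 525.94214,  183.24217]], dtype=float32))
nearL [525.72067866 179.0539356   50.        ]
nearR [ 476.95118481 -133.28606462   50.        ]
lipL [652.26828184 160.123135    60.        ]
lipR [ 604.09408367 -153.94796468   60.        ]
```

The plate measures 139×89 mm and the riser 321 mm long, turned −9°, so both match. In riser axes the plate is centred at about (−5, +3) mm and needs to go about 140 mm along −y. I'll push with both fingers spread across its trailing edge, approaching high.

Emit:
arm_command:
  moves:
    - [[0.583,-0.441,0],[0,0,-1.081],0.05]
    - [[0.583,-0.441,0],[0,0,-1.081],0.05]
    - [[0.583,-0.441,0],[0,0,-1.081],0.05]
    - [[0.583,-0.441,0],[0,0,-1.081],0.05]
    - [[0.583,-0.441,0],[0,0,-1.081],0.05]
  squeeze: 10

```text
time: 0.7
tool_pos: [0.311, -0.2871, 0.2267]
tool_rot: [3.141, 0.0, 1.087]
contact_force: [1.9, -0.7, 0.1]
opening: 0.0565
grip_force: 0.0
```

```bash
cat >> h.py <<'E'
from scipy.spatial.transform import Rotation as Ro
C=np.array([.5654,.0135]);th=np.radians(-9.05)
EX=np.array([np.cos(th),np.sin(th)]);EY=np.array([-np.sin(th),np.cos(th)])
def go(rx,ry,z):
    "shift/turn in tool axes to riser coords rx,ry (m), height z, tool y across riser"
    o=robot.observe();R=Ro.from_euler("xyz",o["tool_rot"])
    T=np.r_[C+rx*EX+ry*EY,z];G=Ro.from_euler("xyz",[np.pi,0,th+np.pi/2])
    d=o["tool_pos"][:2]-C
    print("t",o["time"],"pos",o["tool_pos"].round(4),"riser",[round(float(d@EX),4),round(float(d@EY),4)],"F",o["contact_force"].round(1),"open",round(o["opening"],4))
    print("shift",R.inv().apply(T-o["tool_pos"]).round(4),"turn",(R.inv()*G).as_rotvec().round(4))
E
python3 -c "
from h import *
go(-.003,.098,.20)"
```

```text
t 0.7 pos [ 0.311  -0.2871  0.2267] riser [-0.2039, -0.3368] F [ 1.9 -0.7  0.1] open 0.0565
shift [0.4763 0.0513 0.0267] turn [ 3.000e-04  1.000e-04 -3.255e-01]
```

Emit:
arm_command:
  moves:
    - [[0.476,0.051,0],[0,0,-0.326],0.05]
    - [[0.476,0.051,0],[0,0,-0.326],0.05]
    - [[0.476,0.051,0],[0,0,-0.326],0.05]
    - [[0.476,0.051,0],[0,0,-0.326],0.05]
    - [[0.476,0.051,0],[0,0,-0.326],0.05]

```text
time: 1.2
tool_pos: [0.4515, -0.0799, 0.2268]
tool_rot: [3.141, 0.0, 1.408]
contact_force: [1.2, -0.9, -0.2]
opening: 0.0499
grip_force: 0.0
```

```bash
python3 -c "
from h import *
go(-.003,.098,.20)"
```

```text
t 1.2 pos [ 0.4515 -0.0799  0.2268] riser [-0.0978, -0.1102] F [ 1.2 -0.9 -0.2] open 0.0499
shift [0.2087 0.0938 0.0268] turn [ 0.0005  0.0003 -0.0049]
```

Emit:
arm_command:
  moves:
    - [[0.209,0.094,0],[0,0,-0.005],0.05]
    - [[0.209,0.094,0],[0,0,-0.005],0.05]
    - [[0.209,0.094,0],[0,0,-0.005],0.05]
    - [[0.209,0.094,0],[0,0,-0.005],0.05]
    - [[0.209,0.094,0],[0,0,-0.005],0.05]

```text
time: 1.7
tool_pos: [0.5785, 0.1124, 0.2262]
tool_rot: [-3.141, -0.001, 1.415]
contact_force: [0.2, -0.0, -0.4]
opening: 0.05
grip_force: 0.0
```

```bash
python3 -c "
from h import *
go(-.003,.098,.053)"
```

```text
t 1.7 pos [0.5785 0.1124 0.2262] riser [-0.0027, 0.0997] F [ 0.2 -0.  -0.4] open 0.05
shift [-0.0018 -0.0003  0.1732] turn [-0.0001 -0.0006  0.0023]
```

Emit:
arm_command:
  moves:
    - [[-0.001,0,0.05],[0,0,0.002],0.05]
    - [[-0.002,0,0.1],[0,0,0.002],0.05]
    - [[-0.002,0,0.145],[0,0,0.002],0.05]
    - [[-0.002,0,0.145],[0,0,0.002],0.05]
    - [[-0.002,0,0.145],[0,0,0.002],0.05]

```text
time: 2.2
tool_pos: [0.5773, 0.1071, 0.0822]
tool_rot: [-3.141, 0.0, 1.411]
contact_force: [-0.4, -0.4, 0.6]
opening: 0.05
grip_force: 0.0
```

```bash
python3 -c "
from h import *
snap('wrist','w1.png');m=robot.camera_model('wrist')
for x,y in((-.050,.073),(.04,.073)): print(proj(m,np.r_[C+x*EX+y*EY,.056]))
go(-.003,.098,.053)"
```

```text
[np.float64(247.73762507168908), np.float64(258.31425636823906)]
[np.float64(387.7638087166973), np.float64(257.97900546766635)]
t 2.25 pos [0.5785 0.1071 0.0838] riser [-0.0018, 0.0945] F [-0.4  0.2  0.5] open 0.0499
shift [ 0.0035 -0.0013  0.0307] turn [ 0.0029 -0.0006 -0.0022]
```

View pics/w1.png

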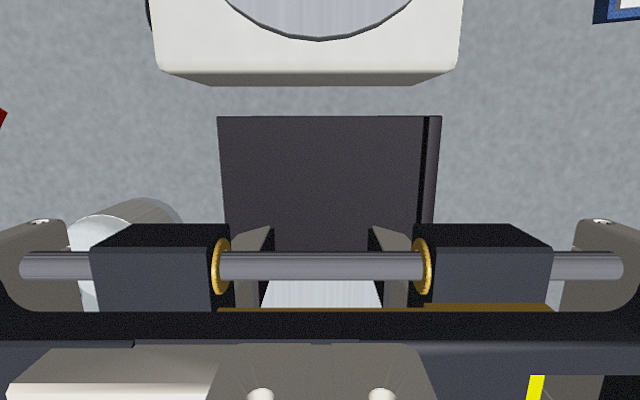

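The wrist view shows the fingertips at about (250,250) and (390,250), both inside the riser's width (lip at 430). The plate starts below row 280, ahead of the fingers, and the hotplate is clear behind. Descending.

Emit:
arm_command:
  moves:
    - [[0.004,-0.001,0.01],[0,0,0],0.05]
    - [[0.004,-0.001,0.02],[0,0,0],0.05]
    - [[0.004,-0.001,0.025],[0,0,0],0.05]
    - [[0.004,-0.001,0.029],[0,0,0],0.05]
    - [[0.004,-0.001,0.029],[0,0,0],0.05]

```text
time: 2.75
tool_pos: [0.5764, 0.1111, 0.0522]
tool_rot: [-3.141, 0.0, 1.411]
contact_force: [-0.5, 0.8, 0.3]
opening: 0.0499
grip_force: 0.0
```

```bash
python3 -c "
from h import *
go(-.003,.083,.053)"
```

```text
t 2.75 pos [0.5764 0.1111 0.0522] riser [-0.0045, 0.0981] F [-0.5  0.8  0.3] open 0.0499
shift [-0.0151  0.0015 -0.0008] turn [-0.001   0.0003 -0.002 ]
```

Emit:
arm_command:
  moves:
    - [[-0.01,0.001,0],[0,0,0],0.05]
    - [[-0.02,0.001,0],[0,0,0],0.05]
    - [[-0.03,0.001,0],[0,0,0],0.05]
    - [[-0.04,0.001,0],[0,0,0],0.05]
    - [[-0.05,0.001,0],[0,0,0],0.05]

```text
time: 3.25
tool_pos: [0.5697, 0.0606, 0.0529]
tool_rot: [3.141, -0.0, 1.41]
contact_force: [0.5, 1.7, 0.3]
opening: 0.05
grip_force: 0.8
```

```bash
cat >> h.py <<'E'
def rep(f):
    r=plate(f)[5];c=np.array(r[0][0])/1000-C
    print("plate riser",(c@EX*1000).round(1),(c@EY*1000).round(1),r[0][1:],"corners",[[round(float((p/1000-C)@EX*1000),1),round(float((p/1000-C)@EY*1000),1)] for p in r[1]])
E
python3 -c "
from h import *
rep('p1.png');go(-.003,.0,.053)"
```

```text
plate riser 85.2 49.1 ((129.83470153808594, 42.82381820678711), 89.10762786865234) corners [[73.2, -18.2], [115.6, -12.2], [97.2, 116.4], [54.8, 110.3]]
t 3.3 pos [0.5694 0.0592 0.0528] riser [-0.0032, 0.0458] F [ 1.1 -1.  -0.8] open 0.0498
shift [-0.0458  0.0003 -0.0002] turn [ 0.      0.0008 -0.0032]
```

The arm hides the plate in the top view, so I'll look from the scene camera.

```bash
python3 -c "
from h import *
i=snap('scene','s1.png');m=robot.camera_model('scene')
b=cv2.cvtColor(i[150:300,200:420],cv2.COLOR_RGB2BGR)
P=[proj(m,np.r_[C+x*EX+y*EY,.056]) for x,y in((-.05,.036),(.04,.036),(.04,-.104),(-.05,-.104))]
print(np.round(P))
cv2.imwrite('pics/s1c.png',cv2.resize(b,None,fx=3.5,fy=3.5))"
```

```text
[[317. 199.]
 [347. 217.]
 [303. 249.]
 [273. 228.]]
```

View pics/s1c.png

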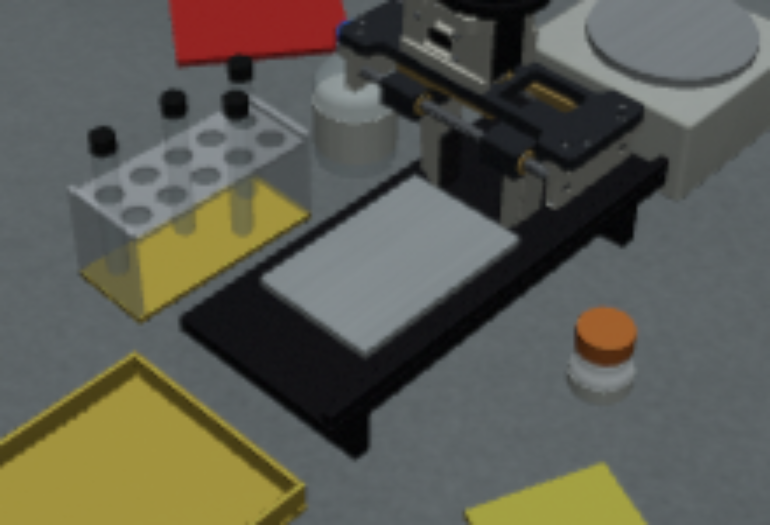

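The plate's front corners are at crop (368,352) and (262,282), within 2 px of where a straight push puts them. It lies flat and square, and the rack and bottle are clear of the gripper. Continuing.

Emit:
arm_command:
  moves:
    - [[-0.01,0,0],[0,0,0],0.05]
    - [[-0.02,0,0],[0,0,0],0.05]
    - [[-0.03,0,0],[0,0,0],0.05]
    - [[-0.04,0,0],[0,0,0],0.05]
    - [[-0.05,0,0],[0,0,0],0.05]

```text
time: 3.85
tool_pos: [0.5616, 0.0115, 0.0528]
tool_rot: [3.141, 0.0, 1.411]
contact_force: [1.0, 2.2, 0.6]
opening: 0.0504
grip_force: 1.0
```

```bash
python3 -c "
from h import *
go(-.003,-.05,.053)"
```

```text
t 3.85 pos [0.5616 0.0115 0.0528] riser [-0.0034, -0.0026] F [1.  2.2 0.6] open 0.0504
shift [-0.0474  0.0005 -0.0002] turn [ 0.0001  0.     -0.0021]
```

Emit:
arm_command:
  moves:
    - [[-0.01,0,0],[0,0,0],0.05]
    - [[-0.02,0,0],[0,0,0],0.05]
    - [[-0.03,0,0],[0,0,0],0.05]
    - [[-0.04,0,0],[0,0,0],0.05]
    - [[-0.047,0,0],[0,0,0],0.05]

```text
time: 4.35
tool_pos: [0.5541, -0.0351, 0.0527]
tool_rot: [-3.142, 0.0, 1.41]
contact_force: [0.2, 3.0, 1.9]
opening: 0.0501
grip_force: 1.1
```

```bash
python3 -c "
from h import *
i=snap('scene','s2.png');m=robot.camera_model('scene')
go(-.003,-.057,.053)
b=cv2.cvtColor(i[150:300,200:420],cv2.COLOR_RGB2BGR)
cv2.imwrite('pics/s2c.png',cv2.resize(b,None,fx=3.5,fy=3.5))
print(np.round([proj(m,np.r_[C+x*EX+y*EY,.056]) for x,y in((.04,-.20),(-.05,-.20))]))"
```

```text
t 4.4 pos [ 0.554  -0.0359  0.0526] riser [-0.0035, -0.0506] F [-0.9 -0.6 -0. ] open 0.05
shift [-0.0064  0.0005 -0.0004] turn [-0.0001  0.0007 -0.0028]
[[268. 275.]
 [238. 252.]]
```

View pics/s2c.png

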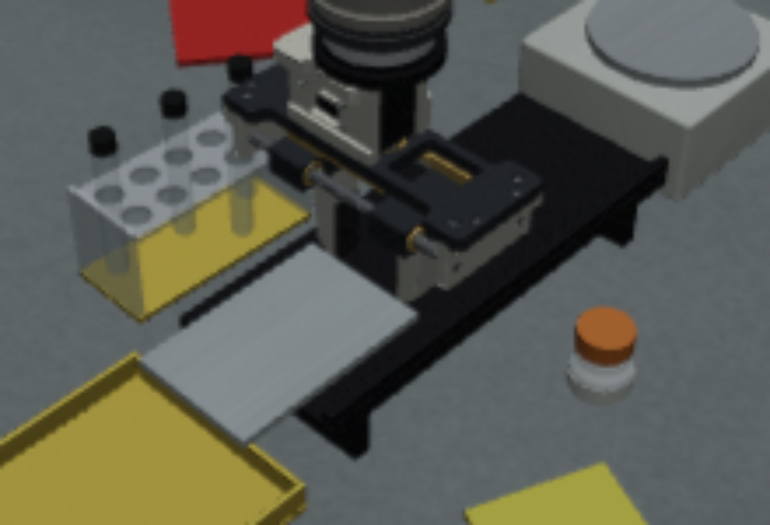

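The front corners at crop (247,443) and (141,358) put the leading edge at about y = −198 mm, so roughly 38–40 mm overhangs. It is square and flat. Pushing 7 mm more, then backing off.

Emit:
arm_command:
  moves:
    - [[-0.003,0,0],[0,0,0],0.05]
    - [[-0.005,0,0],[0,0,0],0.05]
    - [[-0.007,0,0],[0,0,0],0.05]
    - [[-0.007,0,0],[0,0,0],0.05]
    - [[-0.007,0,0],[0,0,0],0.05]

```text
time: 4.9
tool_pos: [0.5531, -0.0411, 0.0526]
tool_rot: [-3.141, 0.0, 1.411]
contact_force: [-0.0, -0.8, 0.6]
opening: 0.0504
grip_force: 0.0
```

Emit:
arm_command:
  moves:
    - [[0.01,0,0],[0,0,0],0.05]
    - [[0.02,0,0],[0,0,0],0.05]
    - [[0.03,0,-0.02],[0,0,0],0.05]
    - [[0.04,0,-0.06],[0,0,0],0.05]
    - [[0.04,0,-0.11],[0,0,0],0.05]

```text
time: 5.4
tool_pos: [0.5583, 0.0008, 0.1622]
tool_rot: [-3.137, -0.0, 1.413]
contact_force: [0.4, 0.0, 0.2]
opening: 0.0503
grip_force: 0.0
```

Emit:
arm_command:
  moves:
    - [[0.04,0,-0.05],[0,0,0],0.05]
    - [[0.09,0,-0.1],[0,0,0],0.05]
    - [[0.13,0,-0.1],[0,0,0],0.05]
    - [[0.17,0,-0.1],[0,0,0],0.05]
    - [[0.21,0,-0.1],[0,0,0],0.05]

```text
time: 5.9
tool_pos: [0.5931, 0.2089, 0.2645]
tool_rot: [3.139, -0.001, 1.411]
contact_force: [0.6, -0.7, -0.4]
opening: 0.0501
grip_force: 0.0
```

```bash
python3 -c "
from h import *
rep('t3.png');go(-.003,.1,.2)"
```

```text
plate riser -4.0 -138.3 ((139.13714599609375, 90.84285736083984), 80.88776397705078) corners [[-49.5, -207.8], [41.3, -207.9], [41.5, -68.7], [-49.3, -68.6]]
t 5.95 pos [0.5926 0.2162 0.2632] riser [-0.005, 0.2044] F [-3.9  3.6 -1.4] open 0.0501
shift [-0.1047  0.0016  0.0627] turn [ 0.001  -0.0051  0.0036]
```

View pics/t3.png

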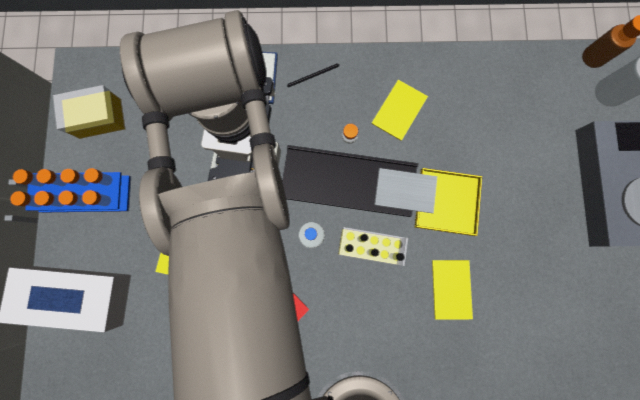

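The plate at (406,190) is square to the riser and overhangs by about 48 mm, or 34%. The rack, bottle and jar are at the same pixels as before, and the arm is clear. Handing in.

```bash
python3 -c "
from h import *
print(robot.hand_in())"
```

```text
the job is handed in; nothing more can be done
None
```

I pushed the plate along the riser until about 48 mm (34 % of its length) sticks out over the tray, lying flat and square, with the rack, bottle and jar still in place, and handed the job in at about 6 s.

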